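Load a reagent cassette and hasp the analyser's lid

TASK

Load the longer of the two reagent cassettes into the recessed bay in the analyser's sloping deck, so that it lies flat on the bay's floor. Then close the lid over it and swing the steel hasp down over the catch, pressing its tab gently until it has snapped past the catch and the strap lies fully home, flat along the deck. Leave the shorter cassette and the other things on the bench where they are.

Things in the scene. Friction and masses are not known exactly. Their poses are not given: they have to be found in the camera images.
- analyser: White wedge-shaped bench analyser with teal flanks, fixed to the bench, 260 deep (x), 200 wide (y), 35 high at the front rising to 160 at the back. Origin: centre of its underside; x points from its low front to its high back. Its deck slopes up at 30 degrees, from the front edge (130 mm before the origin, 35 mm high); the rearmost 43 mm of its top is level, 160 high.
- bay: Recess in the middle of the sloping deck that takes the long cassette: 96 x 56 mm, 20 deep, square walls. Origin: centre of its floor. x points up the slope (30 degrees above level), y to the side, z square out of the slope (30 degrees from vertical, leaning to the analyser's front). The deck's surface is the plane z = +20 mm of this frame.
- cassette: The longer cassette, grey, loose, about 0.18 kg: a block 90 (x) x 50 (y) x 25 high with a grip rib on top, 59 long (along x), 16 wide, 24 high (from 25 to 49 mm above the underside). Same either way round. Origin: centre of its underside. 3 mm clearance all round in the bay. Lies flat on the bench to start with.
- short_cassette: Bystander: the same in every way but 62 mm long with a 41 mm rib. Must stay where it is.
- lid (a joint): Lid hinge, rad: 0 shut on the deck, 1.9 wide open. Starts open; a stiff hinge holds it at any angle (about 0.4 to 0.8 N m to turn it). The lid is a white hollow hood, 125 long, 130 wide, 36 high over the deck. Open, it stands behind the bay and leans over it, barring the way from straight above. Push its outer face towards the front to shut it; it clears a cassette lying flat in the bay by 3 mm.
- lid_hinge (a point): Middle of the lid's hinge line, at deck level, 65 mm up the slope from the bay's centre. The axis runs along the analyser's y.
- lid_edge (a point): Middle of the outer upper edge at the lid's free end (on the lid, moves with it): 125 mm from the hinge line along the lid and 36 mm out. Orientation is the lid's: x towards its hinge, y to the side, z out of its outer face.
- hasp (a joint): Hasp hinge, rad: 0 lying flat along the deck over the catch (home), 1.57 standing square to the lid's outer face, 1.9 tipped back over the lid. Starts at 1.35 to 1.75. Stays where it is left. It meets the catch at about 0.3 rad and must be pressed past it with about 4 to 9 N at the tab, then on down (freely from about 0.15 rad) until it stops at home.
- hasp_hinge (a point): Middle of the hasp's hinge line on the lid's free end: 133 mm from the lid's hinge line and 8 mm off the deck when shut. Axis along the analyser's y.
- tab_root (a point): Root of the hasp's finger tab, on its upper face, 44 mm from the hasp's hinge; home, 10.5 mm off the deck. The hasp is a flat steel strap 40 wide, 5 thick, with a slot 26 x 30 that goes over the catch; beyond the slot a tab 28 long continues it, bent up by 0 to 0.7 rad, different each time and not reported, so the tab's height must be felt. The bend is rigid.
- catch_top (a point): Top of the catch's nose: a dark steel stud with a sprung rounded nose, 24 wide, 18 mm high off the deck, in the middle of the deck before the lid. It gives a few millimetres up the slope as the hasp snaps past.
- bottle: Bystander: amber bottle, 60 across, 150 high. Origin: centre of its underside. Must stay where it is.
- beaker: Bystander: clear beaker, 68 across, 90 high. Origin: centre of its underside. Must stay where it is.
- timer: Bystander: small white timer lying flat, 60 x 70 x 22. Origin: centre of its underside. Must stay where it is.
- mouse: Bystander: black computer mouse, 100 x 60 x 32. Origin: centre of its underside. Must stay where it is.
- jar: Bystander: white jar, 56 across, 70 high. Origin: centre of its underside. Must stay where it is.
- tip_box: Bystander: closed white box, 120 x 85 x 55. Origin: centre of its underside. Must stay where it is.
Things that resemble listed ones, but are neither listed nor needed, are in the scene too. Leave any orange or yellow look-alike of the cassette alone.

How it is judged (in metres and radians):
On the way, in this order (a step that is already met when the one before it is completed fails the run):
1. the longer cassette lies seated in the bay, the lid still open (x of cassette in the frame of bay between -0.006 and 0.006 m and y of cassette in the frame of bay between -0.006 and 0.006 m and z of cassette in the frame of bay below 0.004 m and angle between the z axis of cassette and the z axis of bay, either way round below 0.08 rad and value of joint lid above 0.5 rad), for 0.2 s.
2. the lid is shut (value of joint lid below 0.04 rad), for 0.2 s.
3. the hasp is snapped home over the catch (value of joint hasp below 0.06 rad), for 0.2 s.
At the end, for the whole second after the job is handed in: The long cassette lies at rest in the bay, within 6 mm of its centre each way, less than 4 mm off its floor and within 0.08 rad of flat; the lid is within 0.04 rad of shut and the hasp within 0.06 rad of home (x of cassette in the frame of bay between -0.006 and 0.006 m and y of cassette in the frame of bay between -0.006 and 0.006 m and z of cassette in the frame of bay below 0.004 m and angle between the z axis of cassette and the z axis of bay, either way round below 0.08 rad and value of joint lid below 0.04 rad and value of joint hasp below 0.06 rad and linear speed of cassette below 0.02 m/s); the robot touches nothing.
It fails at once if a bystander is moved by more than 30 mm (distance of any of short_cassette, bottle, beaker, timer, mouse, jar, tip_box from where it was at the start of the episode above 0.03 m).
It fails at once if the analyser, its lid or hasp is pushed with more than 35 N (contact force between the fingers and analyser above 35 N).
It also fails if it takes over 56 s, if anything falls off the work surface, if the arm or the gripper's body presses on something with over 40 N, if the wrist force passes 120 N, or if a joint passes its speed limit or range.

ROBOT

A 6-joint arm with a two-finger parallel gripper is mounted at the origin on the work surface. World frame = base frame: x ahead of the robot, y to its left, z up, the work surface at z = 0. Lengths are in m, angles in degrees, forces in N, time in s.
With the tool pointing down it reaches from about 0.3 to 0.85 m from the base axis. Payload 5.4 kg.
Tool frame: the origin (TCP) lies at the very end of the fingers, on their centre line; the grasp point (between the pads) lies manip.hold_point_z behind it (manip.hold_point_z is the distance from the TCP to the grasp point, in m); z points along the fingers, y is the line along which they close (so a half turn about z gives the same grasp; the last joint's range is limited). The gripper opens to 85 mm and grips with 20 to 120 N. Pads are 22 mm wide; open, the fingers measure 114 mm over their backs; the gripper's body (76 mm by 85 mm) begins 54 mm behind the grasp point. The pads swing forward as they close: fully open they stand 13 mm farther back than shut.
Start: joints at [-81.538, 9.076, 91.501, -0, 79.423, -12.038], TCP at [0.201, -0.539, 0.231] pointing down, gripper open.
Joint ranges: [-166.64, 166.64], [-54.1, 131.32], [10.49, 154.53], [-73.88, 253.88], [9.74, 151.15], [-171.62, 171.62]. Speed limits (degrees/s): [147.25, 147.25, 180, 180, 180, 180].

INTERFACE

Orientations are given as a 3x3 rotation matrix whose columns are the frame's x, y, z axes.
In Python, from workcell import manip, cams, workorder gives the robot as it stands.
- The arm moves only by the tool jog_arm, never from a script. Its argument "motion" is a list of rows, each a list of 5 numbers: the opening, from 0 (shut) to 1 (fully open), then the shift along the tool's x, y, z as a fraction of full scale, then the turn about the tool's z as a fraction of full scale. In form: [[fingers, dx, dy, dz, twist], ...]. A call has 1 to 12 rows; each row is the pose to reach, as a shift and turn from the pose commanded when the call began, along the tool's axes at that moment; what a row does not reach only later rows make up. Full scale, the value 1, is 0.1 m for a shift and 120 degrees for a turn. A row lasts 1/10 s, in which the tool goes at most 50 mm and 8.59 degrees, less where a joint would pass 70% of its speed; a pose out of reach is approached as far as the arm can. A call with a number of a shift or a turn outside -1 to 1 is refused whole. A call with a gripper value outside its range is refused whole. The fingers move at their own pace and stop on an object; the grip force is fixed at half the most. Time passes only in rows, so rows that repeat a pose let the fingers close. It gives the time, the measured TCP pose, the force, the opening and the grip force at its end, in the units of the state.
- manip.get_state(): the state, without advancing time (a new reading comes with each control period).
- cams.snapshot(name): name is "side" or "top"; returns a dict with "img" (420x560x3 uint8, red, green, blue), "vfov" (degrees; the focal length in pixels is half the picture's height over the tangent of half this angle, whatever the lens; pixels are square), "cx", "cy" (the principal point, pixels), "dist_coeffs" ([k1, k2, p1, p2, k3] as OpenCV has them; the pictures are not rectified), "cam_to_world" (4x4, takes a point from camera to world coordinates). Camera axes: x right, y down, z forward; pixel columns grow to the right and rows downward; lengths in m; the calibration is good to about 2 mm. A picture is of the moment at which its call begins. There is no depth.
- workorder.sign_off(): hands the job in; it is judged then, once.
The state is a dict: "time_s": time; "qpos": joint angles; "joint_vel": joint speeds; "joint_efforts": joint torques, N m; "eef_pos": TCP position; "eef_rot": TCP orientation; "force": force on the tool from outside, world axes, zero at the start; "wrist_torque": the same for the moment, N m; "grip_width": finger opening in m; "gripper_force": force on a finger pad.
Only numpy, scipy, OpenCV 4.12 (cv2) and the standard library are available. Lean on these libraries where they do the work, as an engineer would, in place of code of your own. Each camera call takes 0.05 s, during which the arm holds its last target. There are 200 camera calls.

## Working session

There is one attempt and no reset: what is moved stays moved. The work goes in short steps, Python scripts to look and compute and a tool call to move; the robot and the scene stay as the last step left them, time stands still between calls to the robot, and variables do not carry over. Pictures are saved under pics/ and viewed, at most 10 in all, crops included, and the job is handed in when it is done.

Besides the shell and the picture viewer there is one more tool, called after "Emit:" as name(argument=value, ...) on one line, values as JSON. jog_arm: Moves the arm, as the interface text tells. Shift numbers are shares of 0.1 m and turn numbers shares of 120 degrees, none past 1 either way. Its arguments: {"type":"object","properties":{"motion":{"type":"array"}},"required":["motion"]}

```bash
mkdir -p pics; ls
cat > h.py <<'E'
import numpy as np, cv2
from workcell import manip, cams, workorder
def snap(n,f):
    s=cams.snapshot(n); cv2.imwrite(f,s["img"][:,:,::-1]); 
    np.savez(f[:-4]+'.npz',**{k:np.array(v) for k,v in s.items()}); return s
def K(s):
    f=210/np.tan(np.radians(float(s["vfov"]))/2)
    return np.array([[f,0,float(s["cx"])],[0,f,float(s["cy"])],[0,0,1]])
def ray(s,px):
    p=cv2.undistortPoints(np.array(px,float).reshape(-1,1,2),K(s),np.array(s["dist_coeffs"],float)).reshape(-1,2)
    T=np.array(s["cam_to_world"]); d=np.c_[p,np.ones(len(p))]@T[:3,:3].T
    return T[:3,3],d
def onz(s,px,z):
    o,d=ray(s,px); return o+d*((z-o[2])/d[:,2])[:,None]
def proj(s,P):
    T=np.linalg.inv(np.array(s["cam_to_world"])); r,_=cv2.Rodrigues(T[:3,:3])
    return cv2.projectPoints(np.array(P,float).reshape(-1,1,3),r,T[:3,3],K(s),np.array(s["dist_coeffs"],float))[0].reshape(-1,2)
E
python3 - <<'E'
from h import *
a=snap("top","pics/top0.png");b=snap("side","pics/side0.png")
for s in(a,b): print(s["vfov"],s["dist_coeffs"],np.round(s["cam_to_world"],3).tolist())
st=manip.get_state();print(st, manip.hold_point_z)
E
```

```text
pics
51.05056736013998 [-0.11772472  0.          0.          0.          0.        ] [[0.021, -0.995, 0.096, 0.442], [-1.0, -0.021, 0.005, -0.001], [-0.003, -0.096, -0.995, 1.193], [0.0, 0.0, 0.0, 1.0]]
55.9317541993028 [-0.06471522  0.          0.          0.          0.        ] [[-1.0, 0.02, 0.008, 0.519], [0.007, 0.636, -0.772, 0.774], [-0.02, -0.771, -0.636, 0.743], [0.0, 0.0, 0.0, 1.0]]
{'time_s': 0.1, 'qpos': array([-8.15374444e+01,  9.10953560e+00,  9.15650802e+01,  2.74523535e-04,
        7.94217878e+01, -1.20365268e+01]), 'joint_vel': array([-0.07120713, -0.08663181, -0.13270149, -0.00947674, -0.03623018,
       -0.01856633]), 'joint_efforts': array([ 2.01456928e-04, -3.96994042e+01, -3.32338142e+01, -1.85476320e-04,
        4.23051591e-03, -9.32894508e-07]), 'eef_pos': array([ 0.20127423, -0.53805204,  0.23040941]), 'eef_rot': array([[ 9.36678150e-01,  3.50191353e-01, -2.42951873e-04],
       [ 3.50191257e-01, -9.36676738e-01,  1.66493300e-03],
       [ 3.55477773e-04, -1.64458599e-03, -9.99998584e-01]]), 'force': array([ 0.18380926, -0.36068961,  0.10809816]), 'wrist_torque': array([ 0.04975935, -0.00518653, -0.00471383]), 'gripper_force': 0.0, 'grip_width': 0.08554716594874238} 0.0187
```

View pics/top0.png

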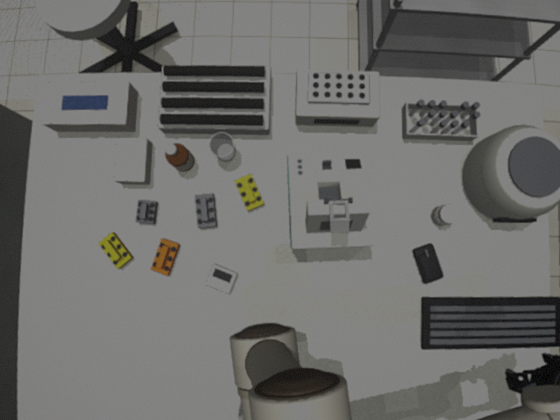

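View pics/side0.png

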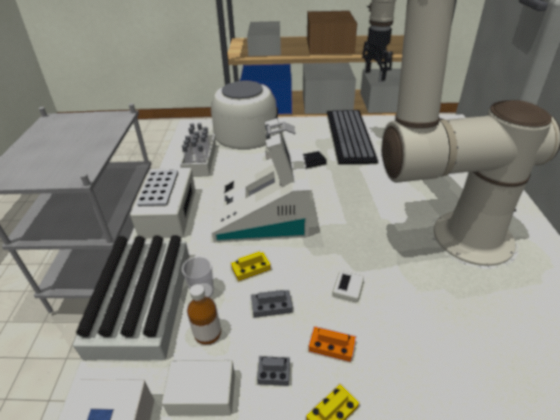

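The robot's side camera looks along -y, and the analyser's low front faces away from the robot (+x).

Candidates in the top picture:
- grey long cassette at (205,210)
- grey short cassette at (147,212)
- yellow look-alikes at (250,192) and (116,250)
- orange look-alike at (165,257)

I choose the grey one at (205,210) because it is longer. I'll check that in crops.

Run:
```python
import cv2,numpy as np
a=cv2.imread("pics/top0.png");b=cv2.imread("pics/side0.png")
def c(i,x,y,w,h,W,H):return cv2.resize(i[y:y+h,x:x+w],(W,H),interpolation=cv2.INTER_CUBIC)
m=np.vstack([np.hstack([c(a,130,180,100,75,400,300),c(b,220,260,100,75,400,300)]),
 np.hstack([c(a,280,145,100,75*100//100,400,300),c(a,280,190,100,75,400,300)])])
cv2.imwrite("pics/m1.png",m)
cv2.imwrite("pics/m2.png",c(b,200,110,133,100,800,600))
```

```text
(no output)
```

View pics/m1.png

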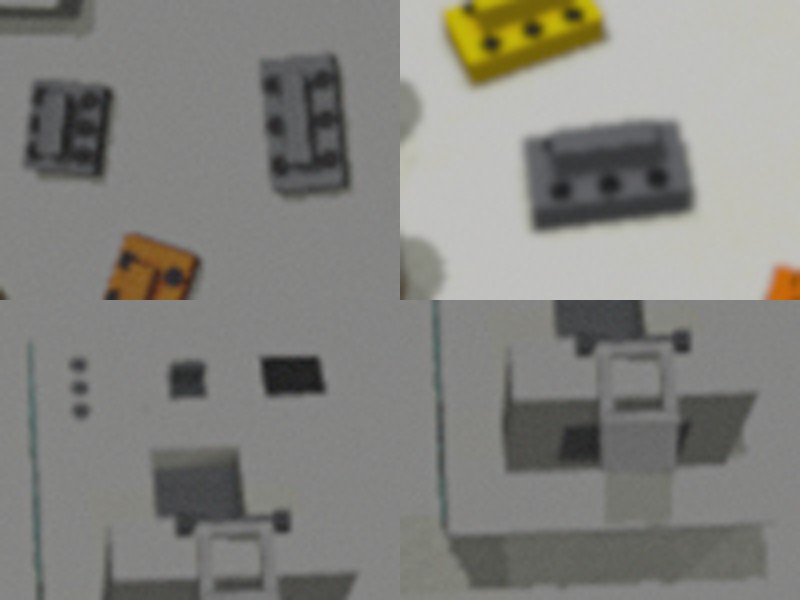

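View pics/m2.png

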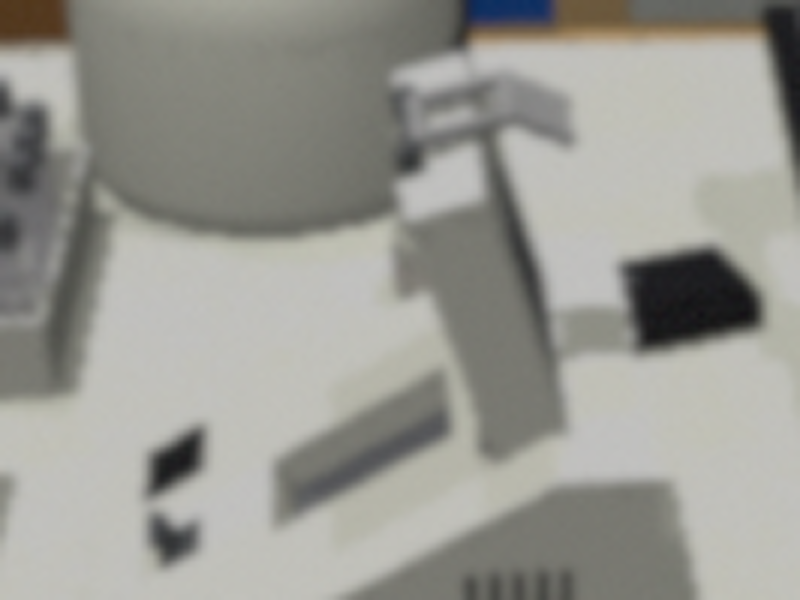

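```bash
cat > fit.py <<'E'
from h import *
from scipy.optimize import least_squares
S={n:dict(np.load(f"pics/{n}0.npz")) for n in("top","side")}
f={1:lambda u,v:("top",130+u/4,180+v/4),2:lambda u,v:("side",220+(u-400)/4,260+v/4),
3:lambda u,v:("top",280+u/4,145+(v-300)/4),4:lambda u,v:("top",280+(u-400)/4,190+(v-300)/4),5:lambda u,v:("side",200+u*133/800,110+v/6)}
def fit(model,p0,obs,x_scale=1.0):
    def res(p):
        r=[]
        for P,c in obs:
            n,u,v=f[c[0]](*c[1:]); r.append(proj(S[n],[model(p,P)])[0]-[u,v])
        return np.array(r).ravel()
    o=least_squares(res,p0,loss="soft_l1",x_scale='jac'); return o.x,res(o.x).reshape(-1,2)
def cas(p,P):
    c,s=np.cos(p[2]),np.sin(p[2]); return [p[0]+c*P[0]-s*P[1],p[1]+s*P[0]+c*P[1],P[2]]
h=.045;w=.025
co=[((h,w,.025),(1,261,59)),((h,w,.025),(2,533,205)),((h,-w,.025),(1,336,53)),((h,-w,.025),(2,526,135)),
((-h,-w,.025),(1,346,183)),((-h,-w,.025),(2,680,122)),((-h,w,.025),(1,273,190)),((-h,w,.025),(2,691,188)),((h,w,0),(2,533,230)),((-h,w,0),(2,692,211))]
C,S30=np.cos(np.pi/6),.5
# p: x,y,yaw(analyser), s bay along slope, lid, hasp, bend
def deck(p,along,y,n): # along slope from front edge, normal
    return cas(p,(-.130+along*C-n*S30,y,.035+along*S30+n*C))
def ana(p,P):
    k=P[0]
    if k=='a': return cas(p,np.array(P[1:])/1000)
    if k=='b': return deck(p,p[3]+P[1]/1000,P[2]/1000,(P[3]-20)/1000)
    d,y,hh=np.array(P[1:])/1000
    if k=='h': # strap: distance, y
        t=p[5]; D,H=.133+d*np.cos(t)-.0025*np.sin(t),.008+d*np.sin(t)+.0025*np.cos(t)
        if d>.044:
            e=d-.044;t2=t+p[6]; D=.133+.044*np.cos(t)-.0025*np.sin(t)+e*np.cos(t2);H=.008+.044*np.sin(t)+.0025*np.cos(t)+e*np.sin(t2)
        d,hh=D,H
    L=p[4]; return deck(p,p[3]+.065-d*np.cos(L)+hh*np.sin(L),y,d*np.sin(L)+hh*np.cos(L))
ao=[(('a',130,-100,160),(4,445,527)),(('a',130,100,160),(4,772,522)),(('b',-48,-28,20),(3,152,450)),(('b',-48,28,20),(3,240,447)),
(('b',-48,-28,20),(5,277,525)),(('b',-48,28,20),(5,276,465)),(('b',48,28,20),(5,443,372)),(('a',87,-100,160),(5,555,487)),(('a',130,-100,160),(5,672,482)),
(('l',125,-65,36),(5,487,200)),(('l',0,-65,36),(5,565,430)),(('l',0,-65,0),(5,487,460)),(('l',125,-65,0),(5,400,215)),(('l',125,65,36),(5,470,52)),
(('l',125,-65,36),(4,512,403)),(('l',125,65,36),(4,757,393)),(('l',125,-65,0),(4,508,345)),(('l',0,-65,36),(4,507,470)),(('l',0,65,36),(4,725,462)),
(('h',44,-20,0),(4,600,415)),(('h',44,20,0),(4,675,415)),(('h',72,-20,0),(4,603,472)),(('h',72,20,0),(4,675,470)),(('h',44,-20,0),(5,495,128)),(('h',44,20,0),(5,505,72)),(('h',72,-20,0),(5,572,145)),(('h',72,20,0),(5,573,98))]
if __name__=="__main__":
    p,r=fit(cas,[.5,.2,0],co); print(p.round(4));print(r.round(1).tolist())
    q,r=fit(ana,[.5,-.1,np.pi,.125,1.8,1.5,.3],ao); print(q.round(4))
    for o,e in zip(ao,r):print(o[0],o[1][0],e.round(1))
    np.savez("fit.npz",p=p,q=q)
    for n,P in dict(bay=('b',0,0,0),hinge=('l',0,0,0),edge=('l',125,0,36),inner=('l',125,0,0),hh=('l',133,0,8),root=('h',44,0,0),tip=('h',72,0,0)).items(): print(n,np.round(ana(q,P),4))
E
python3 fit.py
```

```text
[0.5489 0.2161 0.1126]
[[0.3, -0.8], [-0.3, -0.0], [-0.1, -1.0], [-0.0, -0.4], [-0.0, -0.2], [0.4, -1.3], [-0.3, -0.3], [0.8, -0.2], [0.4, 0.5], [0.5, 0.8]]
[ 0.5866 -0.1074  3.1838  0.1558  1.8201  1.5701  0.6775]
('a', 130, -100, 160) 4 [0.1 0.5]
('a', 130, 100, 160) 4 [ 3.3 -0.3]
('b', -48, -28, 20) 3 [-0.1 -1.5]
('b', -48, 28, 20) 3 [-0.1 -1.2]
('b', -48, -28, 20) 5 [-0.5  0.9]
('b', -48, 28, 20) 5 [ 0.  -1.2]
('b', 48, 28, 20) 5 [ 1.1 -1.2]
('a', 87, -100, 160) 5 [ 0.5 -0.2]
('a', 130, -100, 160) 5 [-1.6 -0.1]
('l', 125, -65, 36) 5 [ 0.1 -0.1]
('l', 0, -65, 36) 5 [1.4 2.6]
('l', 0, -65, 0) 5 [0.8 1.3]
('l', 125, -65, 0) 5 [0.  1.7]
('l', 125, 65, 36) 5 [ 0.5 -0.2]
('l', 125, -65, 36) 4 [-0. -2.]
('l', 125, 65, 36) 4 [ 0.5 -0.9]
('l', 125, -65, 0) 4 [ 0.3 -3.4]
('l', 0, -65, 36) 4 [-0.9 -0.1]
('l', 0, 65, 36) 4 [-0.6  0.7]
('h', 44, -20, 0) 4 [0.1 0.8]
('h', 44, 20, 0) 4 [0.6 0.4]
('h', 72, -20, 0) 4 [-0.8 -0.8]
('h', 72, 20, 0) 4 [ 0.2 -0.7]
('h', 44, -20, 0) 5 [ 3.5 -1. ]
('h', 44, 20, 0) 5 [0.9 0.7]
('h', 72, -20, 0) 5 [ 1.2 -0.3]
('h', 72, 20, 0) 5 [-0.2 -0.1]
bay [ 0.5716 -0.108   0.0956]
hinge [ 0.5254 -0.11    0.1454]
edge [ 0.5246 -0.11    0.2755]
inner [ 0.5592 -0.1086  0.2657]
hh [ 0.5537 -0.1088  0.2756]
root [ 0.5107 -0.1106  0.2851]
tip [ 0.485  -0.1117  0.2742]
```

The long grey cassette is confirmed: it fits 90x50 with residuals under 1.3 px. The analyser yaw is about 182°, the lid 1.82 rad, the hasp about 1.57 rad and the tab bend about 0.68 rad. The bay needs a finer look.

Run:
```python
import cv2,numpy as np
a=cv2.imread("pics/top0.png");b=cv2.imread("pics/side0.png")
def c(i,x,y,w,h,k):
    o=cv2.resize(i[y:y+h,x:x+w],None,fx=k,fy=k,interpolation=cv2.INTER_CUBIC).astype(float)
    return np.clip((o-o.min())*255/(o.max()-o.min()),0,255).astype(np.uint8)
cv2.imwrite("pics/m3.png",np.hstack([c(a,310,160,40,60,10),c(b,236,160,40,60,10)]))
```

```text
(no output)
```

View pics/m3.png

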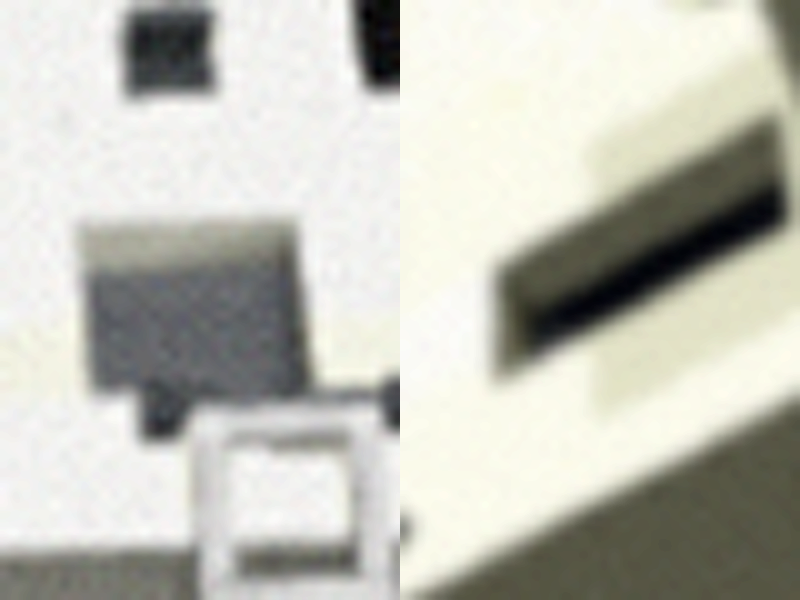

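```bash
python3 - <<'E'
import re
s=open("fit.py").read()
s=s.replace('n,u,v=f[c[0]](*c[1:]);','n,u,v=f[c[0]](*c[1:]); o=-.375 if c[0]<5 else (-.417 if c[0]==5 else -.45); u+=o;v+=o; k=3 if c[0]>5 else 1;')
s=s.replace('r.append(proj(S[n],[model(p,P)])[0]-[u,v])','r.append(k*(proj(S[n],[model(p,P)])[0]-[u,v]))')
s=s.replace('def fit(','f[6]=lambda u,v:("top",310+u/10,160+v/10)\nf[7]=lambda u,v:("side",236+(u-400)/10,160+v/10)\ndef fit(')
i=s.index("(('b',-48,-28,20),(3");j=s.index("(('a',87,-100")
s=s[:i]+"(('b',-48,-28,20),(6,78,222)),(('b',-48,28,20),(6,295,218)),(('b',-48,-28,20),(7,495,380)),(('b',-48,28,20),(7,498,266)),(('b',48,28,20),(7,777,118)),(('b',48,-28,20),(7,788,228)),\n"+s[j:]
s=s.replace("(('a',130,100,160),(4,772,522)),","")
open("fit.py","w").write(s)
E
python3 fit.py
python3 - <<'E'
from fit import *
q=np.load("fit.npz")["q"]
for z in (1,):
  for P in [('b',-48,28,0),('b',-48,-28,0),('b',48,28,20),('b',48,-28,20),('b',-93-24,0,38),('b',-93,0,38)]:
    print(P,[ (proj(S[n],[ana(q,P)])[0]).round(1).tolist() for n in S])
E
```

```text
[0.5498 0.2161 0.1108]
[[0.7, -0.8], [-0.4, 0.3], [0.4, -1.0], [0.0, -0.0], [0.3, -0.1], [0.4, -0.9], [0.1, -0.2], [0.7, 0.2], [0.4, 0.8], [0.5, 1.2]]
[ 0.5897 -0.1061  3.1927  0.158   1.8228  1.5697  0.6702]
('a', 130, -100, 160) 4 [ 0.4 -0.2]
('b', -48, -28, 20) 6 [-0.1 -3.6]
('b', -48, 28, 20) 6 [ 0.8 -4.3]
('b', -48, -28, 20) 7 [0.1 2.6]
('b', -48, 28, 20) 7 [-0.1  0.6]
('b', 48, 28, 20) 7 [ 2.9 -2.1]
('b', 48, -28, 20) 7 [2.5 0.1]
('a', 87, -100, 160) 5 [0.  0.4]
('a', 130, -100, 160) 5 [-2.1  0.4]
('l', 125, -65, 36) 5 [0.4 0.1]
('l', 0, -65, 36) 5 [1.5 2.7]
('l', 0, -65, 0) 5 [1.  1.5]
('l', 125, -65, 0) 5 [0.3 1.8]
('l', 125, 65, 36) 5 [ 0.3 -0.1]
('l', 125, -65, 36) 4 [ 0.1 -1.8]
('l', 125, 65, 36) 4 [ 0.6 -1.2]
('l', 125, -65, 0) 4 [ 0.3 -3.2]
('l', 0, -65, 36) 4 [-0.7 -0. ]
('l', 0, 65, 36) 4 [-0.3  0.2]
('h', 44, -20, 0) 4 [0.3 0.8]
('h', 44, 20, 0) 4 [0.8 0.2]
('h', 72, -20, 0) 4 [-0.5 -0.7]
('h', 72, 20, 0) 4 [ 0.6 -0.8]
('h', 44, -20, 0) 5 [ 3.6 -0.9]
('h', 44, 20, 0) 5 [0.9 0.9]
('h', 72, -20, 0) 5 [ 1.4 -0.3]
('h', 72, 20, 0) 5 [-0.2 -0. ]
bay [ 0.5729 -0.107   0.0967]
hinge [ 0.5266 -0.1093  0.1465]
edge [ 0.5255 -0.1094  0.2766]
inner [ 0.5601 -0.1076  0.2669]
hh [ 0.5546 -0.1079  0.2768]
root [ 0.5116 -0.1101  0.2862]
tip [ 0.4858 -0.1114  0.2754]
('b', -48, 28, 0) [[338.7, 184.9], [249.3, 191.1]]
('b', -48, -28, 0) [[317.0, 185.5], [249.2, 203.2]]
('b', 48, 28, 20) [[343.2, 210.8], [274.2, 170.6]]
('b', 48, -28, 20) [[320.0, 211.5], [275.2, 182.4]]
('b', -117, 0, 38) [[326.5, 155.3], [221.2, 199.0]]
('b', -93, 0, 38) [[327.3, 162.2], [228.1, 195.1]]
```

Emit:
jog_arm(motion=[[1,0,0,-0.5,0],[1,0,0,-1,0],[1,0,0,-1,0]])

```text
time_s: 0.4
eef_pos: [0.2019, -0.5415, 0.3397]
eef_rot: [[0.937, 0.35, 0.002], [0.35, -0.937, -0.014], [-0.003, 0.014, -1.0]]
force: [0.3, -0.5, 0.5]
grip_width: 0.0854
gripper_force: 0.0
```

Emit:
jog_arm(motion=[[1,0.4,-0.4,-0.3,0],[1,0.8,-0.8,-0.3,0],[1,1,-1,-0.3,0],[1,1,-1,-0.3,0]])

```text
time_s: 0.8
eef_pos: [0.2621, -0.4062, 0.362]
eef_rot: [[0.935, 0.355, 0.002], [0.355, -0.935, -0.0], [0.001, 0.001, -1.0]]
force: [-0.4, -0.1, -0.9]
grip_width: 0.0856
gripper_force: 0.0
```

Emit:
jog_arm(motion=[[1,0.4,-0.4,0,0],[1,0.8,-0.8,0,0],[1,1,-1,0,0],[1,1,-1,0,0]])

```text
time_s: 1.2
eef_pos: [0.3201, -0.2781, 0.3614]
eef_rot: [[0.935, 0.355, 0.001], [0.355, -0.935, 0.0], [0.001, 0.0, -1.0]]
force: [0.3, 0.4, -0.6]
grip_width: 0.0854
gripper_force: 0.0
```

Emit:
jog_arm(motion=[[1,0.4,-0.4,0,0],[1,0.8,-0.8,0,0],[1,1,-1,0,0],[1,1,-1,0,0]])

```text
time_s: 1.6
eef_pos: [0.3785, -0.1497, 0.3612]
eef_rot: [[0.935, 0.356, 0.001], [0.356, -0.935, 0.001], [0.001, -0.001, -1.0]]
force: [-0.6, 0.4, 0.3]
grip_width: 0.0856
gripper_force: 0.0
```

Emit:
jog_arm(motion=[[1,0.4,-0.4,0,0],[1,0.8,-0.8,0,0],[1,1,-1,0,0],[1,1,-1,0,0]])

```text
time_s: 2.0
eef_pos: [0.4371, -0.0216, 0.3607]
eef_rot: [[0.935, 0.355, -0.001], [0.355, -0.935, 0.001], [-0.0, -0.001, -1.0]]
force: [-0.3, -1.5, 0.0]
grip_width: 0.0854
gripper_force: 0.0
```

Emit:
jog_arm(motion=[[1,0.4,-0.4,0,0],[1,0.8,-0.8,0,0],[1,1,-1,0,0],[1,1,-1,0,0]])

```text
time_s: 2.4
eef_pos: [0.4959, 0.1063, 0.3601]
eef_rot: [[0.936, 0.353, -0.001], [0.353, -0.936, 0.001], [-0.001, -0.001, -1.0]]
force: [-0.3, -0.2, -0.6]
grip_width: 0.0854
gripper_force: 0.0
```

Emit:
jog_arm(motion=[[1,0.4,-0.3,0.2,0.06],[1,0.8,-0.6,0.6,0.119],[1,1,-0.8,1,0.119],[1,1,-0.8,1,0.119],[1,1,-0.8,1,0.119]])

```text
time_s: 2.9
eef_pos: [0.5596, 0.2131, 0.2581]
eef_rot: [[0.994, 0.108, -0.006], [0.108, -0.994, -0.002], [-0.006, 0.001, -1.0]]
force: [-0.9, -0.2, -0.3]
grip_width: 0.0854
gripper_force: 0.0
```

Emit:
jog_arm(motion=[[1,0,0,0.4,0],[1,0,0,0.8,0],[1,0,0,1,0],[1,0,0,1,0],[1,0,0,1,0]])

```text
time_s: 3.4
eef_pos: [0.5618, 0.2133, 0.1639]
eef_rot: [[0.994, 0.107, 0.003], [0.107, -0.994, -0.0], [0.003, 0.0, -1.0]]
force: [-0.1, 0.3, 0.2]
grip_width: 0.0856
gripper_force: 0.0
```

Run:
```python
from h import *
import cv2
st=manip.get_state();print(st["eef_pos"],st["eef_rot"].round(4).tolist())
a=snap("top","pics/t1.png")["img"][:,:,::-1];b=snap("side","pics/s1.png")["img"][:,:,::-1]
T=st["eef_pos"]
for n in("t1","s1"):
    s=dict(np.load(f"pics/{n}.npz"));print(n,proj(s,[T,[.5498,.2161,.025]]).round(1).tolist())
c=lambda i,x,y:cv2.resize(i[y:y+100,x:x+70],None,fx=5.7,fy=5.7,interpolation=cv2.INTER_CUBIC)
cv2.imwrite("pics/m4.png",np.hstack([c(a,170,160),c(b,235,230)]))
```

```text
[0.56177572 0.21331961 0.16390147] [[0.9943, 0.1068, 0.0034], [0.1068, -0.9943, -0.0], [0.0034, 0.0004, -1.0]]
t1 [[196.7, 198.7], [206.0, 209.3]]
s1 [[263.4, 256.1], [271.7, 300.0]]
```

View pics/m4.png

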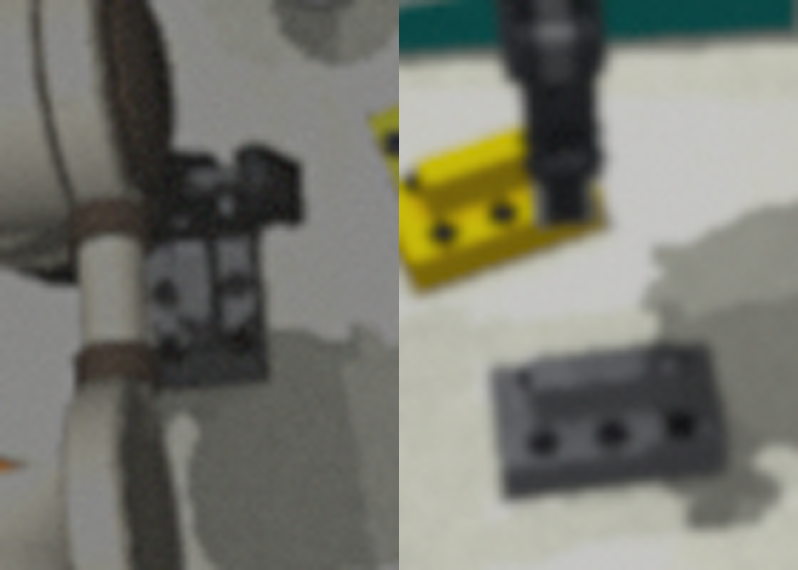

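Emit:
jog_arm(motion=[[1,0.054,-0.041,0.3,0],[1,0.054,-0.041,0.6,0],[1,0.054,-0.041,0.8,0],[1,0.054,-0.041,0.8,0],[1,0.054,-0.041,0.8,0]])

```text
time_s: 4.0
eef_pos: [0.5665, 0.2195, 0.0833]
eef_rot: [[0.994, 0.108, 0.003], [0.108, -0.994, 0.0], [0.003, -0.0, -1.0]]
force: [0.3, -1.7, -0.0]
grip_width: 0.0852
gripper_force: 0.0
```

Emit:
jog_arm(motion=[[1,0,0,0.3,0],[1,0,0,0.5,0],[1,0,0,0.5,0],[1,0,0,0.5,0]])

```text
time_s: 4.4
eef_pos: [0.5667, 0.2197, 0.0335]
eef_rot: [[0.994, 0.108, 0.003], [0.108, -0.994, 0.001], [0.003, -0.0, -1.0]]
force: [0.6, -0.7, 0.4]
grip_width: 0.0853
gripper_force: 0.0
```

Emit:
jog_arm(motion=[[0,0,0,0,0],[0,0,0,0,0],[0,0,0,0,0],[0,0,0,0,0],[0,0,0,0,0],[0,0,0,0,0],[0,0,0,0,0],[0,0,0,0,0]])

```text
time_s: 5.2
eef_pos: [0.5654, 0.2194, 0.0317]
eef_rot: [[0.994, 0.108, 0.0], [0.108, -0.994, -0.0], [0.0, 0.0, -1.0]]
force: [-0.2, -0.5, 3.1]
grip_width: 0.014
gripper_force: 61.5
```

Emit:
jog_arm(motion=[[0,0,0,-0.2,0],[0,0,0,-0.6,0],[0,0,0,-1,0],[0,0,0,-1,0],[0,0,0,-1,0]])

```text
time_s: 5.7
eef_pos: [0.5653, 0.2196, 0.1316]
eef_rot: [[0.994, 0.108, 0.001], [0.108, -0.994, 0.0], [0.001, -0.0, -1.0]]
force: [-0.8, -0.0, -2.5]
grip_width: 0.0145
gripper_force: 60.8
```

Run:
```python
from h import *
st=manip.get_state();print(st["eef_pos"],st["eef_rot"].round(4).tolist(),st["grip_width"],st["gripper_force"],st["force"])
from fit import ana
q=np.load("fit.npz")["q"]
for P in [('b',-28,-64,20),('b',0,0,20),('b',-28,-64,20+33)]: print(P,np.round(ana(q,P),4))
```

```text
[0.56534273 0.21961292 0.13155794] [[0.9941, 0.1084, 0.001], [0.1084, -0.9941, 0.0003], [0.001, -0.0002, -1.0]] 0.01454594369940841 60.79849720001221 [-0.81547354 -0.03288522 -2.49088728]
('b', -28, -64, 20) [ 0.6038 -0.0413  0.1   ]
('b', 0, 0, 20) [ 0.5829 -0.1064  0.114 ]
('b', -28, -64, 53) [ 0.6203 -0.0404  0.1286]
```

Emit:
jog_arm(motion=[[0,0,0,-0.3,0],[0,0,0.2,-0.6,0],[0,0.1,0.5,-0.6,0],[0,0.1,0.885,-0.6,0],[0,0.1,0.885,-0.6,0]])

```text
time_s: 6.2
eef_pos: [0.584, 0.1286, 0.1884]
eef_rot: [[0.995, 0.104, -0.005], [0.104, -0.995, -0.002], [-0.005, 0.002, -1.0]]
force: [-0.8, -0.2, -2.1]
grip_width: 0.0143
gripper_force: 60.8
```

Emit:
jog_arm(motion=[[0,0,0.3,0,0],[0,0.05,0.6,0,0],[0,0.1,0.885,0,0],[0,0.1,0.885,0,0]])

```text
time_s: 6.6
eef_pos: [0.6036, 0.0431, 0.1886]
eef_rot: [[0.994, 0.105, -0.004], [0.105, -0.994, -0.001], [-0.004, 0.0, -1.0]]
force: [-0.6, -0.9, -2.9]
grip_width: 0.0147
gripper_force: 60.8
```

Emit:
jog_arm(motion=[[0,0,0.3,0,0.02],[0,0.05,0.6,0,0.0275],[0,0.117,0.885,0,0.0275],[0,0.117,0.885,0,0.0275],[0,0.117,0.885,0,0.0275]])

```text
time_s: 7.1
eef_pos: [0.6244, -0.0401, 0.1892]
eef_rot: [[0.999, 0.05, -0.004], [0.05, -0.999, 0.002], [-0.003, -0.002, -1.0]]
force: [-0.6, -0.0, -1.9]
grip_width: 0.0149
gripper_force: 60.8
```

Run:
```python
from h import *
st=manip.get_state();print(st["eef_pos"].round(4),np.degrees(np.arctan2(*st["eef_rot"][[1,0],0])),st["force"].round(1))
```

```text
[ 0.6244 -0.0401  0.1892] 2.8910281750537568 [-0.6 -0.  -1.9]
```

Emit:
jog_arm(motion=[[0,0.01,0,0.2,0],[0,0.01,0,0.33,0],[0,0.03,0,0.38,0],[0,0.06,0,0.45,0],[0,0.06,0,0.45,0]])

```text
time_s: 7.6
eef_pos: [0.6326, -0.0402, 0.1475]
eef_rot: [[0.999, 0.051, 0.002], [0.051, -0.999, -0.0], [0.002, 0.0, -1.0]]
force: [-0.2, 0.7, 2.0]
grip_width: 0.0145
gripper_force: 61.5
```

Emit:
jog_arm(motion=[[0,0.02,0,0.05,0],[0,0.035,0,0.1,0],[0,0.05,0,0.15,0],[0,0.06,0,0.2,0],[0,0.07,0,0.24,0],[0,0.07,0,0.24,0]])

```text
time_s: 8.2
eef_pos: [0.6442, -0.0403, 0.1273]
eef_rot: [[0.999, 0.051, 0.014], [0.051, -0.999, -0.001], [0.014, 0.002, -1.0]]
force: [9.4, 2.4, 9.1]
grip_width: 0.0143
gripper_force: 64.5
```

Emit:
jog_arm(motion=[[0,0,0,0.03,0],[0,0,0,0.06,0],[0,0,0,0.09,0],[0,0,0,0.09,0]])

```text
time_s: 8.6
eef_pos: [0.6463, -0.0402, 0.1195]
eef_rot: [[0.999, 0.051, 0.02], [0.051, -0.999, -0.001], [0.02, 0.002, -1.0]]
force: [13.9, 3.4, 9.9]
grip_width: 0.0142
gripper_force: 66.0
```

Run:
```python
from h import *
st=manip.get_state();print(st["eef_pos"].round(4),st["force"].round(1),st["wrist_torque"].round(2))
b=snap("side","pics/s2.png")["img"][:,:,::-1]
cv2.imwrite("pics/m5.png",cv2.resize(b[130:250,190:330],None,fx=5,fy=5,interpolation=cv2.INTER_CUBIC))
```

```text
[ 0.6463 -0.0402  0.1195] [13.9  3.4  9.9] [ 0.54 -1.71 -0.05]
```

View pics/m5.png

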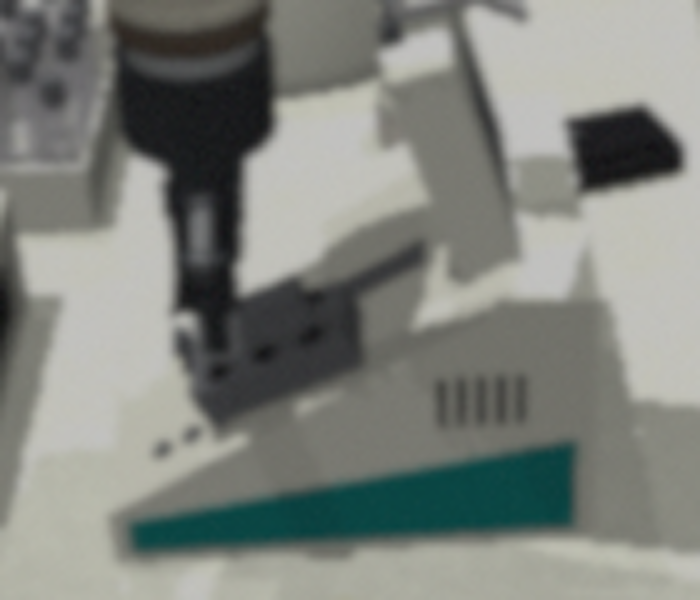

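Emit:
jog_arm(motion=[[0,0.03,0,0.03,0],[0,0.05,0,0.06,0],[0,0.05,0,0.1,0],[0,0.05,0,0.1,0]])

```text
time_s: 9.05
eef_pos: [0.6489, -0.0401, 0.1099]
eef_rot: [[0.999, 0.051, 0.013], [0.051, -0.999, -0.002], [0.013, 0.002, -1.0]]
force: [3.4, 3.0, 17.2]
grip_width: 0.0146
gripper_force: 67.9
```

Emit:
jog_arm(motion=[[0,0,0,-0.3,0],[0,0,0,-0.55,0],[0,0,0.3,-0.55,0],[0,0,0.63,-0.55,0],[0,0,0.63,-0.55,0],[0,0,0.63,-0.55,0]])

```text
time_s: 9.65
eef_pos: [0.6466, -0.1033, 0.1578]
eef_rot: [[0.999, 0.05, -0.0], [0.05, -0.999, 0.001], [-0.0, -0.001, -1.0]]
force: [0.1, 0.5, -2.4]
grip_width: 0.0147
gripper_force: 65.0
```

Run:
```python
from h import *
st=manip.get_state();print(st["eef_pos"].round(4),st["eef_rot"].round(3).tolist(),st["force"].round(1),st["wrist_torque"].round(2))
a=snap("top","pics/t3.png")["img"][:,:,::-1];b=snap("side","pics/s3.png")["img"][:,:,::-1]
c=lambda i,x,y:cv2.resize(i[y:y+86,x:x+57],None,fx=7,fy=7,interpolation=cv2.INTER_CUBIC)
cv2.imwrite("pics/m6.png",np.hstack([c(a,300,150),c(b,215,125)]))
```

```text
[ 0.6466 -0.1033  0.1578] [[0.999, 0.05, -0.0], [0.05, -0.999, 0.001], [-0.0, -0.001, -1.0]] [ 0.1  0.5 -2.4] [ 0.03 -0.02  0.03]
```

View pics/m6.png

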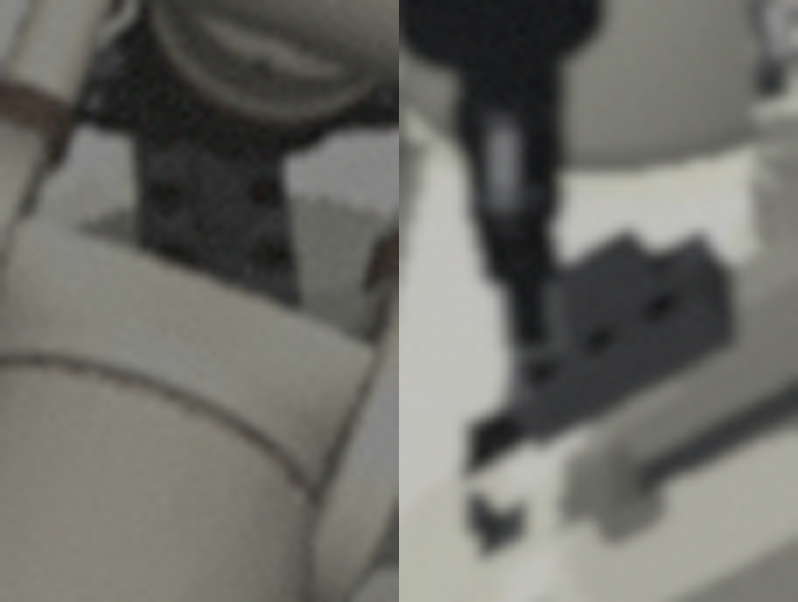

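Side view: the cassette is tilted almost parallel to the bay. Its bottom near edge runs from (537,437) to (733,340) in the crop, ahead of the bay. Now I'll fit its pose relative to the TCP.

Run:
```python
from fit import *
q=np.load("fit.npz")["q"]
T=np.array([.6466,-.1033,.1578]);s=dict(np.load("pics/s3.npz"));t=dict(np.load("pics/t3.npz"))
yaw=q[2]-np.pi;F=np.array([np.cos(yaw),np.sin(yaw),0]);Y=np.array([-np.sin(yaw),np.cos(yaw),0]);Z=np.array([0,0,1.])
def pt(p,P): # p: fwd,z of centre rel TCP, tilt, y
    a,b,h=np.array(P)/1000;f=F*np.cos(p[2])-Z*np.sin(p[2]);n=F*np.sin(p[2])+Z*np.cos(p[2])
    return T+F*p[0]+Z*p[1]+Y*p[3]+f*a+Y*b+n*h
S1=lambda U,V:np.array([215+(U-398.5)/7-.5,125+(V+.5)/7-.5])
ob=[((45,25,0),S1(537,437)),((-45,25,0),S1(733,340)),((-45,25,25),S1(725,275)),((-45,-25,25),S1(702,232))]
res=lambda p:np.r_[np.ravel([proj(s,[pt(p,P)])[0]-o for P,o in ob]),0]
o=least_squares(res,[-.03,-.02,.5,0]);print(o.x.round(4),res(o.x).round(2))
p2=[-.0339,-.0187,.52,0];print("pred resid",res(p2).round(2))
for y,e in ((25,'L'),(-25,'R')):
  print(e,[((proj(t,[pt([*o.x[:3],0],(a,y,25))])[0]-[300,150])*7+3.5).round(0).tolist() for a in(-45,-20,0,20)])
for lab,p in(("fit",o.x),("pred",p2)):
  print(lab,"TCP target",(np.array(ana(q,('b',0,0,0)))-F*p[0]-Z*p[1]-Y*p[3]).round(4))
```

```text
[-0.035  -0.0279  0.4435 -0.0271] [ 0.18 -0.73  1.16 -0.11 -2.15  2.27  0.86 -1.51  0.  ]
pred resid [-0.19  3.32  0.15  1.84 -3.95  4.38 -0.87  0.25  0.  ]
L [[156.0, 304.0], [151.0, 242.0], [147.0, 194.0], [143.0, 146.0]]
R [[305.0, 300.0], [298.0, 238.0], [292.0, 190.0], [287.0, 142.0]]
fit TCP target [ 0.6065 -0.0781  0.1246]
pred TCP target [ 0.6067 -0.1052  0.1154]
```

Run:
```python
from fit import *
q=np.load("fit.npz")["q"]
T=np.array([.6466,-.1033,.1578]);s=dict(np.load("pics/s3.npz"))
yaw=q[2]-np.pi;F=np.array([np.cos(yaw),np.sin(yaw),0]);Y=np.array([-np.sin(yaw),np.cos(yaw),0]);Z=np.array([0,0,1.])
def pt(p,P):
    a,b,h=np.array(P)/1000;f=F*np.cos(p[2])-Z*np.sin(p[2]);n=F*np.sin(p[2])+Z*np.cos(p[2])
    return T+F*p[0]+Z*p[1]+Y*.002+f*a+Y*b+n*h
S1=lambda U,V:np.array([215+(U-398.5)/7-.5,125+(V+.5)/7-.5])
ob=[((45,25,0),S1(537,437)),((-45,25,0),S1(733,340)),((-45,-25,25),S1(702,232)),((-29.5,-8,49),S1(632,230))]
res=lambda p:np.ravel([proj(s,[pt(p,P)])[0]-o for P,o in ob])
o=least_squares(res,[-.03,-.02,.5],loss="soft_l1");print(o.x.round(4),res(o.x).round(2))
print("TCP target",(np.array(ana(q,('b',0,0,0)))-F*o.x[0]-Z*o.x[1]-Y*.002).round(4))
print([ (proj(s,[pt(o.x,(x,y,25))])[0]).round(1) for x in(-45,) for y in(25,)],S1(725,275))
```

```text
[-0.0346 -0.0132  0.4865] [-0.48  1.7   0.63  0.91 -0.16 -0.87  0.05 -1.27]
TCP target [ 0.6075 -0.1072  0.1099]
[array([257.9, 167.1])] [261.14285714 163.85714286]
```

Emit:
jog_arm(motion=[[0,-0.172,0.018,0.04,0],[0,-0.172,0.018,0.04,0],[0,-0.172,0.018,0.04,0]])

```text
time_s: 10.05
eef_pos: [0.6296, -0.1048, 0.1542]
eef_rot: [[0.999, 0.052, 0.0], [0.052, -0.999, 0.0], [0.0, -0.0, -1.0]]
force: [0.1, -0.2, -1.6]
grip_width: 0.0147
gripper_force: 65.0
```

Emit:
jog_arm(motion=[[0,-0.05,0,0.087,0],[0,-0.1,0,0.173,0],[0,-0.125,0,0.216,0],[0,-0.125,0,0.216,0]])

```text
time_s: 10.45
eef_pos: [0.6163, -0.1061, 0.1316]
eef_rot: [[0.999, 0.051, -0.002], [0.051, -0.999, 0.001], [-0.002, -0.001, -1.0]]
force: [-0.4, 0.1, -2.5]
grip_width: 0.0148
gripper_force: 65.1
```

Emit:
jog_arm(motion=[[0,-0.02,0,0.035,0],[0,-0.04,0,0.07,0],[0,-0.06,0,0.104,0],[0,-0.06,0,0.104,0]])

```text
time_s: 10.85
eef_pos: [0.6167, -0.107, 0.1271]
eef_rot: [[0.999, 0.05, 0.015], [0.051, -0.999, -0.002], [0.014, 0.003, -1.0]]
force: [11.4, 4.4, 6.9]
grip_width: 0.0146
gripper_force: 67.2
```

Emit:
jog_arm(motion=[[0,0.09,0,-0.09,0],[0,0.08,0,-0.052,0],[0,0.06,0,-0.017,0],[0,0.04,0,0.017,0],[0,0.04,0,0.017,0]])

```text
time_s: 11.35
eef_pos: [0.6133, -0.1061, 0.1186]
eef_rot: [[0.999, 0.051, -0.004], [0.051, -0.999, 0.001], [-0.003, -0.001, -1.0]]
force: [-0.4, 0.2, -2.6]
grip_width: 0.0146
gripper_force: 65.7
```

Run:
```python
from h import *
st=manip.get_state();print(st["eef_pos"].round(4),st["force"].round(1),st["wrist_torque"].round(2))
```

```text
[ 0.6133 -0.1061  0.1186] [-0.4  0.2 -2.6] [-0.02 -0.06  0.  ]
```

Emit:
jog_arm(motion=[[0,-0.015,0,0.026,0],[0,-0.03,0,0.052,0],[0,-0.04,0,0.07,0],[0,-0.04,0,0.07,0]])

```text
time_s: 11.75
eef_pos: [0.6107, -0.1066, 0.1131]
eef_rot: [[0.999, 0.051, -0.001], [0.051, -0.999, 0.0], [-0.001, -0.0, -1.0]]
force: [0.8, -0.0, -2.6]
grip_width: 0.0142
gripper_force: 65.7
```

Emit:
jog_arm(motion=[[0,-0.01,0,0.017,0],[0,-0.02,0,0.035,0],[0,-0.02,0,0.052,0],[0,-0.02,0,0.052,0]])

```text
time_s: 12.15
eef_pos: [0.6114, -0.1072, 0.1116]
eef_rot: [[0.999, 0.051, 0.006], [0.051, -0.999, -0.002], [0.006, 0.002, -1.0]]
force: [-0.7, 1.9, 8.3]
grip_width: 0.0147
gripper_force: 67.1
```

Emit:
jog_arm(motion=[[0.5,0,0,-0.02,0],[0.5,0,0,-0.02,0],[0.5,0,0,-0.02,0],[0.5,0,0,-0.02,0],[0.5,0,0,-0.02,0]])

```text
time_s: 12.65
eef_pos: [0.6088, -0.1067, 0.1101]
eef_rot: [[0.999, 0.051, -0.001], [0.051, -0.999, 0.0], [-0.001, -0.0, -1.0]]
force: [-0.4, -0.4, -0.3]
grip_width: 0.0425
gripper_force: 0.0
```

Emit:
jog_arm(motion=[[0.5,0.1,0,-0.2,0],[0.5,0.3,0,-0.5,0],[0.5,0.6,0,-0.8,0],[0.5,1,0,-1,0],[0.5,1,0,-1,0],[0.5,1,0,-1,0]])

```text
time_s: 13.25
eef_pos: [0.7092, -0.1016, 0.2099]
eef_rot: [[0.999, 0.051, -0.0], [0.051, -0.999, -0.0], [-0.0, 0.0, -1.0]]
force: [-0.4, -0.3, -0.6]
grip_width: 0.0428
gripper_force: 0.0
```

Run:
```python
from fit import *
st=manip.get_state();print(st["eef_pos"].round(4),st["force"].round(1),st["grip_width"])
snap("top","pics/t4.png");b=snap("side","pics/s4.png")["img"][:,:,::-1]
q=np.load("fit.npz")["q"]
for x in(-45,45):
  for y in(-25,25):
    P=ana(q,('b',x,y,25));print(x,y,((proj(S["side"],[P])[0]-[215,130])*7+3.5).round(0))
cv2.imwrite("pics/m7.png",cv2.resize(b[130:215,215:325],None,fx=7,fy=7,interpolation=cv2.INTER_CUBIC))
```

```text
[ 0.7092 -0.1016  0.2099] [-0.4 -0.3 -0.6] 0.04278469393521321
-45 -25 [213. 466.]
-45 25 [215. 390.]
45 -25 [411. 360.]
45 25 [405. 287.]
```

View pics/m7.png

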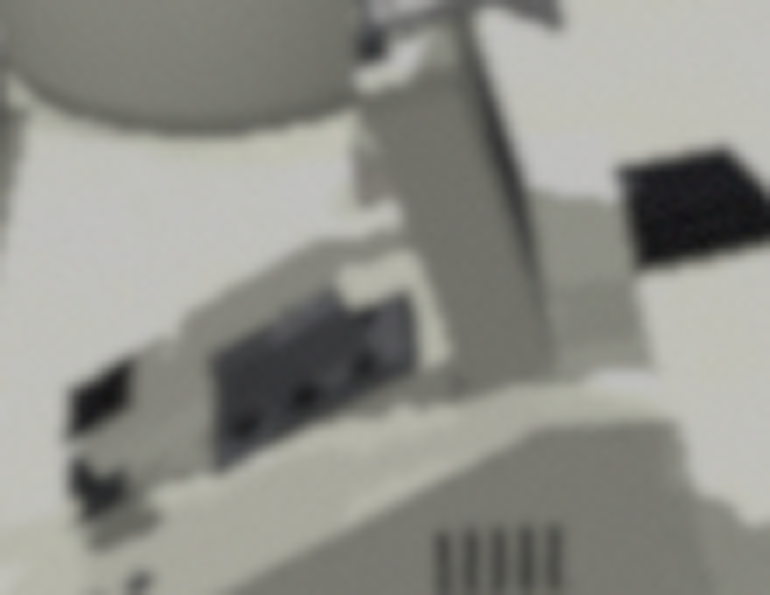

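Cassette seated: the predicted corners (213,466), (411,360) and (405,287) match the observed ones within about 1–2 mm. Next I'll go behind the lid.

Emit:
jog_arm(motion=[[0,0,0,-0.4,0],[0,0,0,-0.8,0],[0,0,0,-1,0],[0,0,0,-1,0]])

```text
time_s: 13.75
eef_pos: [0.7093, -0.1021, 0.3147]
eef_rot: [[0.999, 0.051, 0.006], [0.051, -0.999, -0.002], [0.006, 0.002, -1.0]]
force: [0.6, 0.1, 0.4]
grip_width: -0.0001
gripper_force: 0.0
```

Emit:
jog_arm(motion=[[0,0,0,-0.4,0],[0,-0.2,0,-0.5,0],[0,-0.6,-0.2,-0.5,0],[0,-1,-0.42,-0.5,0],[0,-1,-0.42,-0.5,0]])

```text
time_s: 14.25
eef_pos: [0.6005, -0.0617, 0.3557]
eef_rot: [[0.999, 0.052, -0.01], [0.052, -0.999, 0.004], [-0.01, -0.004, -1.0]]
force: [0.3, 0.0, 0.2]
grip_width: 0.0
gripper_force: 0.0
```

Emit:
jog_arm(motion=[[0,-0.3,0,0,0],[0,-0.7,0,0,0],[0,-1,0,0,0],[0,-1,0,0,0]])

```text
time_s: 14.65
eef_pos: [0.5042, -0.0698, 0.3587]
eef_rot: [[0.999, 0.05, -0.003], [0.05, -0.999, 0.001], [-0.003, -0.001, -1.0]]
force: [1.2, 0.3, 0.5]
grip_width: 0.0
gripper_force: 0.0
```

Emit:
jog_arm(motion=[[0,-0.3,0,0,0],[0,-0.55,0,0.2,0],[0,-0.55,0,0.6,0],[0,-0.55,0,1,0],[0,-0.55,0,1,0]])

```text
time_s: 15.15
eef_pos: [0.4487, -0.0713, 0.2535]
eef_rot: [[0.999, 0.05, -0.012], [0.051, -0.999, 0.006], [-0.012, -0.006, -1.0]]
force: [-0.3, 1.3, 0.3]
grip_width: 0.0002
gripper_force: 0.0
```

Emit:
jog_arm(motion=[[0,0.3,0,0,0],[0,0.5,0,0,0],[0,0.6,0,0.01,0],[0,0.7,0,0.02,0],[0,0.8,0,0.03,0],[0,0.9,0,0.04,0],[0,0.9,0,0.04,0]])

```text
time_s: 15.85
eef_pos: [0.5432, -0.0683, 0.2571]
eef_rot: [[0.999, 0.051, 0.001], [0.051, -0.999, -0.0], [0.001, 0.0, -1.0]]
force: [-0.0, 0.8, 0.6]
grip_width: -0.0001
gripper_force: 0.1
```

Emit:
jog_arm(motion=[[0,0.06,0,0.02,0],[0,0.13,0,0.05,0],[0,0.2,0,0.08,0],[0,0.27,0,0.13,0],[0,0.34,0,0.18,0],[0,0.42,0,0.24,0],[0,0.42,0,0.24,0]])

```text
time_s: 16.55
eef_pos: [0.5853, -0.066, 0.2328]
eef_rot: [[0.999, 0.051, 0.003], [0.051, -0.999, -0.0], [0.003, 0.0, -1.0]]
force: [0.1, 0.4, 0.4]
grip_width: 0.0001
gripper_force: 0.0
```

```bash
cat > pv.py <<'E'
from fit import *
q=np.load("fit.npz")["q"]
def lidmask(L,H=None):
    qq=q.copy();qq[4]=L
    pts=proj(S["side"],[ana(qq,('l',d,-65,h)) for d,h in((0,0),(125,0),(125,36),(0,36))])
    m=np.zeros((420,560),np.uint8);cv2.fillConvexPoly(m,np.round(pts).astype(int),1);return cv2.erode(m,np.ones((3,3),np.uint8))>0
E
python3 - <<'E'
from pv import *
b=snap("side","pics/s5.png")["img"].astype(int); r=cv2.imread("pics/side0.png")[:,:,::-1].astype(int)
ref=r[lidmask(1.82)];print("ref colour",ref.mean(0).round(),ref.std(0).round())
for L in np.arange(0,1.95,.1):
    m=lidmask(L);print(round(L,1),b[m].mean(0).round().astype(int),b[m].std(0).max().round(1),end=' | ')
T=manip.get_state()["eef_pos"];print(proj(S["side"],[T]))
E
```

```text
ref colour [123. 123. 116.] [10. 10. 10.]
0.0 [121 121 114] 41.5 | 0.1 [111 111 105] 45.1 | 0.2 [105 105 100] 47.1 | 0.3 [103 103  98] 49.8 | 0.4 [99 99 95] 49.4 | 0.5 [ 99 100  96] 48.9 | 0.6 [107 107 103] 51.0 | 0.7 [114 114 110] 50.6 | 0.8 [120 120 115] 47.0 | 0.9 [121 121 115] 38.3 | 1.0 [117 117 111] 24.0 | 1.1 [115 114 107] 5.1 | 1.2 [115 115 108] 7.5 | 1.3 [112 112 105] 11.6 | 1.4 [103 104  97] 20.5 | 1.5 [95 95 90] 23.0 | 1.6 [92 92 88] 24.4 | 1.7 [97 97 93] 27.3 | 1.8 [108 109 103] 25.8 | 1.9 [122 122 115] 26.0 | [[255.93628402 154.91828421]]
```

Emit:
jog_arm(motion=[[0,0.08,0,0.08,0],[0,0.16,0,0.16,0],[0,0.23,0,0.25,0],[0,0.3,0,0.34,0],[0,0.36,0,0.43,0],[0,0.4,0,0.52,0],[0,0.43,0,0.6,0],[0,0.46,0,0.68,0],[0,0.46,0,0.76,0],[0,0.46,0,0.8,0],[0,0.46,0,0.8,0]])

```text
time_s: 17.7
eef_pos: [0.6304, -0.0637, 0.1523]
eef_rot: [[0.999, 0.051, 0.001], [0.051, -0.999, -0.0], [0.001, 0.0, -1.0]]
force: [1.2, -0.2, 0.8]
grip_width: 0.0003
gripper_force: 0.8
```

Emit:
jog_arm(motion=[[0,0,0,0.08,0],[0,0,0,0.16,0],[0,0,0,0.22,0],[0,0,0,0.26,0],[0,0,0,0.26,0]])

```text
time_s: 18.2
eef_pos: [0.6313, -0.064, 0.1288]
eef_rot: [[0.999, 0.051, 0.004], [0.051, -0.999, -0.001], [0.004, 0.001, -1.0]]
force: [1.0, 1.8, 12.4]
grip_width: -0.0
gripper_force: 5.9
```

Emit:
jog_arm(motion=[[0,0,0,0.03,0],[0,0,0,0.05,0],[0,0,0,0.05,0]])

```text
time_s: 18.5
eef_pos: [0.6333, -0.0643, 0.1274]
eef_rot: [[0.999, 0.051, 0.009], [0.051, -0.999, -0.002], [0.008, 0.003, -1.0]]
force: [-1.3, 2.8, 25.7]
grip_width: -0.0001
gripper_force: 10.8
```

Run:
```python
from pv import *
snap("top","pics/t6.png")
b=snap("side","pics/s6.png")["img"].astype(int)
for L in np.arange(-.04,.3,.04):
    m=lidmask(L);print(round(L,2),b[m].mean(0).round().astype(int),b[m].std(0).max().round(1),end=' | ')
cv2.imwrite("pics/m8.png",cv2.resize(b[110:230,190:340,::-1].astype(np.uint8),None,fx=5,fy=5,interpolation=cv2.INTER_CUBIC))
```

```text
-0.04 [113 113 106] 4.4 | 0.0 [113 113 106] 3.1 | 0.04 [114 113 106] 4.4 | 0.08 [115 114 107] 7.9 | 0.12 [115 115 108] 10.9 | 0.16 [116 116 108] 13.0 | 0.2 [115 115 108] 13.6 | 0.24 [113 113 106] 15.8 | 0.28 [113 112 106] 18.3 |
```

View pics/m8.png

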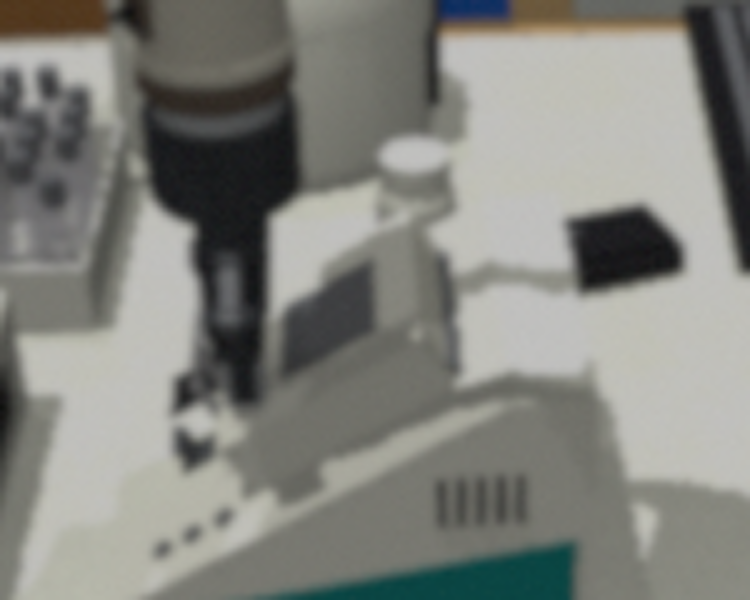

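Lid shut: the side-face mask fits best at 0 rad, and the force rises stiffly. The hasp is at (190,425) in the crop, ahead of the finger. Now I'll get behind it.

Emit:
jog_arm(motion=[[0,0,0,-0.3,0],[0,-0.1,0,-0.7,0],[0,-0.3,0.2,-0.7,0],[0,-0.3,0.396,-0.7,0],[0,-0.3,0.396,-0.7,0],[0,-0.3,0.396,-0.7,0]])

```text
time_s: 19.2
eef_pos: [0.601, -0.1044, 0.1899]
eef_rot: [[0.999, 0.05, -0.003], [0.05, -0.999, 0.001], [-0.003, -0.001, -1.0]]
force: [-0.9, 0.7, 0.1]
grip_width: 0.0001
gripper_force: 0.0
```

Run:
```python
from pv import *
st=manip.get_state();print(st["eef_pos"].round(4),st["force"].round(1))
q[4]=0
for n,P in dict(hh=('l',133,0,8),edge=('l',125,0,36),catch=('b',-95,0,38)).items():print(n,np.round(ana(q,P),4))
t=snap("top","pics/t7.png")["img"].astype(int);b=snap("side","pics/s7.png")["img"].astype(int)
# edge-contrast score for the hasp outline at each angle: projected tab tip/root positions
for th in np.arange(1.2,2.0,.1):
    q[5]=th
    print(round(th,1),[np.round(ana(q,('h',72,0,0)),3)[[0,2]].tolist()]+[proj(S[n],[ana(q,('h',72,0,0))])[0].round(0).tolist() for n in S])
```

```text
[ 0.601  -0.1044  0.1899] [-0.9  0.7  0.1]
hh [ 0.6457 -0.1032  0.0869]
edge [ 0.6527 -0.1029  0.1152]
catch [ 0.674  -0.1018  0.0821]
1.2 [[0.685, 0.144], [329.0, 152.0], [221.0, 177.0]]
1.3 [[0.679, 0.147], [330.0, 154.0], [223.0, 176.0]]
1.4 [[0.673, 0.15], [330.0, 157.0], [225.0, 175.0]]
1.5 [[0.666, 0.153], [330.0, 159.0], [228.0, 174.0]]
1.6 [[0.659, 0.154], [330.0, 161.0], [230.0, 174.0]]
1.7 [[0.653, 0.155], [330.0, 164.0], [233.0, 173.0]]
1.8 [[0.646, 0.156], [331.0, 167.0], [235.0, 173.0]]
1.9 [[0.639, 0.155], [331.0, 170.0], [238.0, 173.0]]
```

Emit:
jog_arm(motion=[[0,0.14,0,0.2,0],[0,0.14,0,0.38,0],[0,0.24,0,0.43,0],[0,0.34,0,0.48,0],[0,0.44,0,0.51,0],[0,0.54,0,0.52,0],[0,0.64,0,0.54,0],[0,0.74,0,0.56,0],[0,0.74,0,0.58,0],[0,0.74,0,0.58,0]])

```text
time_s: 20.3
eef_pos: [0.6762, -0.1008, 0.1335]
eef_rot: [[0.999, 0.051, 0.0], [0.051, -0.999, -0.0], [0.0, 0.0, -1.0]]
force: [0.5, 0.6, -0.1]
grip_width: 0.0001
gripper_force: 0.0
```

Emit:
jog_arm(motion=[[0,0.06,0,0.04,0],[0,0.12,0,0.1,0],[0,0.18,0,0.16,0],[0,0.22,0,0.22,0],[0,0.24,0,0.27,0],[0,0.25,0,0.3,0],[0,0.25,0,0.3,0]])

```text
time_s: 21.0
eef_pos: [0.7005, -0.0995, 0.1026]
eef_rot: [[0.999, 0.051, -0.001], [0.051, -0.999, 0.0], [-0.001, -0.0, -1.0]]
force: [0.8, 0.3, 0.1]
grip_width: -0.0006
gripper_force: 0.0
```

Emit:
jog_arm(motion=[[0,0,0,0.05,0],[0,0,0,0.1,0],[0,0,0,0.15,0],[0,0,0,0.18,0],[0,0,0,0.18,0]])

```text
time_s: 21.5
eef_pos: [0.7016, -0.0998, 0.0866]
eef_rot: [[0.999, 0.051, 0.002], [0.051, -0.999, -0.0], [0.002, 0.0, -1.0]]
force: [-0.7, 0.5, 3.9]
grip_width: -0.0003
gripper_force: 2.2
```

Emit:
jog_arm(motion=[[0,0,0,0.03,0],[0,0,0,0.06,0],[0,0,0,0.08,0],[0,0,0,0.08,0]])

```text
time_s: 21.9
eef_pos: [0.7008, -0.0997, 0.0771]
eef_rot: [[0.999, 0.051, 0.0], [0.051, -0.999, -0.0], [0.0, 0.0, -1.0]]
force: [0.8, -0.5, 1.9]
grip_width: 0.0001
gripper_force: 0.8
```

Emit:
jog_arm(motion=[[0,0,0,0.03,0],[0,0,0,0.06,0],[0,0,0,0.09,0],[0,0,0,0.09,0]])

```text
time_s: 22.3
eef_pos: [0.6999, -0.0999, 0.0694]
eef_rot: [[0.999, 0.051, -0.003], [0.051, -0.999, -0.0], [-0.003, -0.0, -1.0]]
force: [-8.8, 0.2, 10.7]
grip_width: 0.0
gripper_force: 5.7
```

Emit:
jog_arm(motion=[[0,0,0,0.03,0],[0,0,0,0.05,0],[0,0,0,0.05,0]])

```text
time_s: 22.6
eef_pos: [0.6998, -0.1001, 0.0678]
eef_rot: [[0.999, 0.051, -0.004], [0.051, -0.999, -0.001], [-0.004, 0.001, -1.0]]
force: [-17.9, 1.5, 26.8]
grip_width: 0.0001
gripper_force: 14.4
```

Emit:
jog_arm(motion=[[0,0,0,-0.1,0],[0,0,0,-0.2,0],[0,0,0,-0.2,0],[0,0,0,-0.2,0]])

```text
time_s: 23.0
eef_pos: [0.7007, -0.0996, 0.0828]
eef_rot: [[0.999, 0.051, -0.0], [0.051, -0.999, 0.0], [-0.0, -0.0, -1.0]]
force: [0.6, 0.5, -0.7]
grip_width: 0.0007
gripper_force: 0.0
```

Emit:
jog_arm(motion=[[0,0,0,0.06,0],[0,0,0,0.11,0],[0,0,0,0.11,0],[0,0,0,0.11,0]])

```text
time_s: 23.4
eef_pos: [0.7004, -0.0996, 0.0717]
eef_rot: [[0.999, 0.051, -0.001], [0.051, -0.999, 0.0], [-0.001, -0.0, -1.0]]
force: [-0.0, 0.2, 0.3]
grip_width: 0.0003
gripper_force: 0.0
```

Emit:
jog_arm(motion=[[0,0,0,0.03,0],[0,0,0,0.05,0],[0,0,0,0.05,0]])

```text
time_s: 23.7
eef_pos: [0.7011, -0.0999, 0.0695]
eef_rot: [[0.999, 0.051, 0.0], [0.051, -0.999, -0.001], [0.0, 0.001, -1.0]]
force: [-5.2, 0.4, 9.2]
grip_width: 0.0001
gripper_force: 5.1
```

Emit:
jog_arm(motion=[[0,0,0,-0.3,0],[0,0,0,-0.7,0],[0,0,0,-1,0],[0,0,0,-1,0]])

```text
time_s: 24.1
eef_pos: [0.7041, -0.1006, 0.1742]
eef_rot: [[0.999, 0.051, 0.01], [0.051, -0.999, -0.003], [0.01, 0.004, -1.0]]
force: [1.0, 0.1, 0.2]
grip_width: 0.0002
gripper_force: 0.0
```

Emit:
jog_arm(motion=[[0,0,0,-0.4,0],[0,0,0,-0.8,0],[0,0,0,-1,0],[0,0,0,-1,0],[0,0,0,-1,0]])

```text
time_s: 24.6
eef_pos: [0.7005, -0.0996, 0.2661]
eef_rot: [[0.999, 0.051, -0.001], [0.051, -0.999, 0.0], [-0.001, -0.0, -1.0]]
force: [-0.7, 0.6, -0.2]
grip_width: 0.0003
gripper_force: 0.0
```

Run:
```python
from pv import *
b=snap("side","pics/s9.png")["img"].astype(int)
for L in np.arange(-.08,.14,.04):
    m=lidmask(L);print(round(L,2),b[m].std(0).max().round(1),end=' | ')
# hasp: mean intensity of projected strap rails/tab outline at each angle vs the same region before (hasp upright, s7)
a=cv2.imread("pics/s7.png")[:,:,::-1].astype(int); q[4]=0
d=np.abs(b-a).mean(2)
for th in(0,.08,.15,.3):
    q[5]=th; m=np.zeros((420,560),np.uint8)
    cv2.fillPoly(m,[np.round(proj(S["side"],[ana(q,('h',x,y,0)) for x,y in((44,-20),(72,-20),(72,20),(44,20))])).astype(int)],1)
    print("hasp",th,b[m>0].mean(0).round(),b[m>0].std(0).max().round(1),d[m>0].mean().round(1))
print(manip.get_state()["force"].round(1))
```

```text
-0.08 12.3 | -0.04 7.9 | 0.0 4.5 | 0.04 4.4 | 0.08 8.7 | 0.12 13.8 | hasp 0 [134. 134. 133.] 18.5 36.4
hasp 0.08 [149. 148. 146.] 21.7 27.9
hasp 0.15 [153. 153. 150.] 23.0 26.0
hasp 0.3 [169. 168. 165.] 22.8 15.3
[-0.2 -1.  -0.7]
```

Emit:
jog_arm(motion=[[0,-0.3,-0.2,0.1,0],[0,-0.673,-0.391,0.4,0],[0,-0.673,-0.391,0.8,0],[0,-0.673,-0.391,1,0],[0,-0.673,-0.391,1,0]])

```text
time_s: 25.15
eef_pos: [0.6272, -0.0627, 0.1606]
eef_rot: [[0.999, 0.051, -0.012], [0.051, -0.999, 0.004], [-0.012, -0.004, -1.0]]
force: [-0.3, -0.5, -0.8]
grip_width: 0.0
gripper_force: 0.0
```

Emit:
jog_arm(motion=[[0,0,0,0.2,0],[0,0,0,0.3,0],[0,0,0,0.33,0],[0,0,0,0.33,0],[0,0,0,0.33,0]])

```text
time_s: 25.65
eef_pos: [0.6323, -0.0642, 0.1354]
eef_rot: [[0.999, 0.051, 0.001], [0.051, -0.999, -0.0], [0.001, 0.0, -1.0]]
force: [-0.6, 1.1, 0.0]
grip_width: -0.0002
gripper_force: 0.0
```

Emit:
jog_arm(motion=[[0,0,0,0.02,0],[0,0,0,0.03,0],[0,0,0,0.04,0],[0,0,0,0.04,0]])

```text
time_s: 26.05
eef_pos: [0.6315, -0.064, 0.1303]
eef_rot: [[0.999, 0.051, -0.0], [0.051, -0.999, 0.0], [-0.0, -0.0, -1.0]]
force: [-1.1, -0.2, -0.7]
grip_width: 0.0001
gripper_force: 0.0
```

Untouched at z 0.1303, so the lid is as fully shut as before. I'll retreat and hand in.

Emit:
jog_arm(motion=[[0,0,0,-0.4,0],[0,0,0,-0.8,0],[0,0,0,-1,0],[0,0,0,-1,0],[0,0,0,-1,0],[0,0,0,-1,0]])

```text
time_s: 26.65
eef_pos: [0.6306, -0.0637, 0.2281]
eef_rot: [[0.999, 0.051, -0.004], [0.051, -0.999, 0.001], [-0.003, -0.001, -1.0]]
force: [-0.8, 0.9, -0.2]
grip_width: -0.0003
gripper_force: 0.0
```

```bash
python3 -c "
from workcell import workorder
print(workorder.sign_off())"
```

```text
the job is handed in; nothing more can be done
None
```

The long cassette is seated in the bay, the lid is shut and the hasp is snapped home; I handed the job in at about 27 s and sign-off returned no verdict.

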